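# Isolate the hall circuit and hold the fuse box cover open

## Task

Turn the red handle of the yellow isolator a quarter turn clockwise to its off stop while the fuse box cover is still down. Then lift the cover of the fuse box by its orange tab and hold it open at about 60 degrees from closed so that I can get at the breakers; it springs shut if let go, so finish while still holding it steady there with the fingers. Don't prop it on anything, and leave the loose things on the shelf where they lie.

Things in the scene. Friction and masses are not known exactly. Their poses are not given: they have to be found in the camera images.
- isolator: Yellow square isolator housing, 85 x 85 x 60 mm high, fixed to the shelf on either the left or the right of the fuse box (a white door chime of like size with a grey grille is on the other side). Origin: centre of its underside. On its top a red dot towards its +x side marks ON and a green dot towards its -y side marks OFF.
- handle_grip (a point): Centre of the red bar handle on top of the isolator, on its vertical turning axis, 92 mm above the shelf. The bar is 60 mm long, 14 mm wide, 68 to 101 mm above the shelf, on a black disc of 62 mm diameter. The frame turns with the handle: x along the bar towards its white-marked end, y across its width, z up.
- handle (a joint): Angle of the red handle in rad: 0 = ON (as it starts, bar along the isolator's x axis), 1.57 = OFF (bar along the isolator's y axis); it grows clockwise seen from above. There are stops at both ends and a spring detent at each: it resists with up to about 0.1 N m up to half way (0.79), then snaps on to the end by itself.
- fuse_box: Grey open-topped distribution box, 170 (x) x 240 (y) x 80 mm high, walls 5 mm, fixed to the shelf, with a row of white breakers inside. Origin: centre of its underside; x points from its front (orange tab side) to its hinge side, y along the hinge, z up.
- cover (a joint): Opening angle of the cover in rad: 0 closed, grows as the tab side lifts, stop at 1.9; 60 degrees is 1.047. Cover: grey frame, clear window, 170 x 240 x 8 mm, 0.4 kg, on top of the fuse box, hinged on the box's +x edge. Its weight and a spring shut it from any angle; at 60 degrees the tab needs a push of about 3 N to hold. The isolator does not lock it.
- cover_grip (a point): Grip point in the orange tab, 204 mm from the hinge axis, 84 mm above the shelf when closed. The tab lies in the cover's plane, sticks out 50 mm from mid front edge, 28 mm wide (y), 12 thick, nothing beneath; this point is 34 mm from the edge. Frame turns with the cover: x to the hinge, y along it, z outwards. Pinched across its width, the tab can turn in the fingers; the tool can stay vertical.
- cover_hinge (a point): Middle of the cover's hinge axis, at the top of the fuse box's far edge, 85 mm from the box's centre, 84 mm above the shelf. Fixed; the y axis is the hinge axis.
- umbrella: Loose black folded umbrella, about 285 mm long along x, 48 mm thick, lying on the shelf. Origin: on its underside near mid length. A bystander.
- shoe_horn: Loose grey plastic shoe horn, 185 mm long along x, about 42 mm wide, 13 mm high. Origin: centre of its underside. A bystander.
- opener: Loose flat steel bottle opener magnet, 103 mm long along x, 36 mm wide, 7 mm thick. Origin: its underside near mid length. A bystander.
- key_a: Loose car key, black 45 x 32 x 13 mm head with a 30 mm steel blade along x. Origin: underside, near where blade meets head. A bystander.
- key_b: A second loose car key, the same as key_a. A bystander.
- phone_stand: Loose upright clear acrylic phone stand, base 80 x 75 mm, 117 mm high. Origin: centre of its underside. A bystander.
Things that resemble listed ones, but are neither listed nor needed, are in the scene too. Of the things that look like the isolator, take the one that is farthest to the robot's right at the start.

How it is judged:
By the outcome, as a careful person would: the job done as asked, in the order asked, and still so for the second after the job is handed in, while the arm keeps its last pose, push and grip.
It also fails if it takes over 51 s, if anything falls off the work surface, if the arm or the gripper's body presses on something with over 40 N, if the wrist force passes 120 N, or if a joint passes its speed limit or range.

## Robot

A 7-joint arm with a two-finger parallel gripper is mounted at the origin on the work surface. World frame = base frame: x ahead of the robot, y to its left, z up, the work surface at z = 0. Lengths are in m, angles in rad, forces in N, time in s.
With the tool pointing down it reaches from about 0.4 to 0.85 m from the base axis. Payload 4.5 kg.
Tool frame: the origin (TCP) lies midway between the tips of the shut fingers; the grasp point (between the pads) lies 19 mm behind it; z points along the fingers, y is the line along which they close (so a half turn about z gives the same grasp; the last joint's range is limited). The gripper opens to 88 mm and grips with 3 to 60 N. Pads are 18 mm wide; open, the fingers measure 123 mm over their backs; the gripper's body (75 mm by 187 mm) begins 45 mm behind the grasp point.
Start: joints at [-1.143, 0.689, -0.195, 1.565, 0.157, 0.902, -0.215], TCP at [0.24, 0.577, 0.239] pointing down, gripper open.
Joint ranges: [-3.01, 3.01], [-0.46, 2.08], [-1.47, 1.51], [0.13, 2.56], [-1, 4.14], [0.04, 2.09], [-2.66, 2.66]. Speed limits (rad/s): [2.57, 2.57, 3.14, 3.14, 3.14, 3.14, 3.14].

## Interface

Orientations are given as a unit quaternion [x, y, z, w].
In Python, from rig import manip gives the robot as it stands.
- The arm moves only by the shell command python3 -m creep 'ROWS' [FORCE]. ROWS is JSON, one flat list of numbers, 7 for each row, row after row: the turn, a rotation vector about the world's x, y, z in rad, then the shift along the world's x, y, z in cm, then the finger opening in cm, from 0 to 8.81. In form: [wx, wy, wz, tx, ty, tz, claw, wx, wy, wz, tx, ty, tz, claw, ...]. A call has 1 to 20 rows; each row is the pose to reach, as a shift and turn from the pose commanded when the call began; what a row does not reach only later rows make up. A row lasts 1/12 s, in which the tool goes at most 41.7 mm and 7.16 degrees, less where a joint would pass 70% of its speed; a pose out of reach is approached as far as the arm can. A call with a gripper value outside its range is refused whole. The fingers move at their own pace and stop on an object; FORCE is the grip in N (left out, the last holds). Time passes only in rows, so rows that repeat a pose let the fingers close. It gives the time, the measured TCP pose, the force, the opening and the grip force at its end, in the units of the state.
- manip.state(): the state, without advancing time (a new reading comes with each control period).
- manip.grab_frame(name): name is "scene" or "side" or "wrist"; returns the picture (400x640x3 uint8, red, green, blue); there is no depth.
- manip.calibration(name): a dict with "fov_y" (degrees; the focal length in pixels is half the picture's height over the tangent of half this angle, whatever the lens; pixels are square), "cx", "cy" (the principal point, pixels), "rvec" (rotation vector, rad) and "tvec" (3), from world to camera coordinates, as OpenCV has them; the wrist camera has in their place "tool_from_camera" (4x4, takes a point from camera to tool coordinates, whose origin is the TCP and whose axes are the flange's). Camera axes: x right, y down, z forward; pixel columns grow to the right and rows downward; lengths in m; the calibration is good to about 2 mm. A picture is of the moment at which its call begins: read the wrist's pose just before it. calibration takes no time and is no camera call.
- manip.sign_off(): hands the job in; it is judged then, once.
Trained networks look in the newest picture that a camera, given by its name, has taken for a name from the list of things; names that differ only in an ending like _2 or _b are one class to them, and where a whole thing is asked for, a point or a joint stands for the part that bears it (a point fixed in the world has none). Each returns a list of dicts, best first, with "conf" (0 to 1); they miss things now and then, are a little off and sometimes report something else, mostly with a low value. They report only what shows in the picture. A call takes as long as a camera call. They do not tell look-alikes from the thing itself.
- manip.outline_of(camera, target): "pixels" (400x640 bool, what is visible of it).
- manip.pinpoint(camera, target): "point" ([x, y, z] in m, in world coordinates, good to about 4 mm: a listed point, or the origin of a listed thing).
The state is a dict: "time": time; "qpos": joint angles; "joint_velocities": joint speeds; "tau": joint torques, N m; "eef_pos": TCP position; "orientation": TCP orientation; "contact_force": force on the tool from outside, world axes, zero at the start; "ft_torque": the same for the moment, N m; "width": finger opening in m; "grip_force": force on a finger pad.
Only numpy, scipy, OpenCV 4.12 (cv2) and the standard library are available. Lean on these libraries where they do the work, as an engineer would, in place of code of your own. Each camera call takes 0.05 s, during which the arm holds its last target. There are 200 camera calls.

## Working session

There is one attempt and no reset: what is moved stays moved. The work goes in short steps, Python scripts to look and compute and a shell command to move; the robot and the scene stay as the last step left them, time stands still between calls to the robot, and variables do not carry over. Pictures are saved under pics/ and viewed, at most 10 in all, crops included, and the job is handed in when it is done.

```bash
mkdir -p pics; ls; python3 - <<'E'
from rig import manip
import cv2, numpy as np
np.set_printoptions(precision=4,suppress=True)
s=manip.state();print(s['time'],s['eef_pos'],s['orientation'],s['width'])
for c in('scene','side'):
    im=manip.grab_frame(c);cv2.imwrite(f'pics/{c}0.png',im[:,:,::-1])
    for t in('isolator','handle_grip','fuse_box','cover_grip','cover_hinge','umbrella','phone_stand'):
        print(c,t,[(np.round(d['point'],3).tolist(),round(d['conf'],2)) for d in manip.pinpoint(c,t)])
E
```

```text
pics
0.0 [0.2396 0.5766 0.2379] [ 0.1956  0.9807 -0.0009 -0.0001] 0.08857485933053534
scene isolator [([0.541, -0.275, 0.002], 0.86), ([0.836, 0.001, -0.0], 0.65)]
scene handle_grip [([0.543, -0.271, 0.09], 0.7), ([0.838, 0.0, 0.087], 0.63)]
scene fuse_box [([0.602, -0.006, -0.001], 0.93)]
scene cover_grip [([0.487, -0.001, 0.082], 0.77)]
scene cover_hinge [([0.689, -0.008, 0.086], 0.84)]
scene umbrella [([0.491, -0.563, 0.003], 0.78)]
scene phone_stand [([0.688, 0.423, 0.001], 0.75)]
side isolator [([0.84, 0.0, 0.0], 0.69), ([0.536, -0.274, 0.001], 0.68)]
side handle_grip [([0.84, 0.003, 0.094], 0.66), ([0.543, -0.278, 0.093], 0.65)]
side fuse_box [([0.604, 0.002, 0.001], 0.69)]
side cover_grip [([0.488, -0.006, 0.08], 0.81)]
side cover_hinge [([0.69, -0.008, 0.083], 0.61)]
side umbrella [([0.487, -0.562, 0.001], 0.59)]
side phone_stand [([0.686, 0.424, 0.002], 0.72)]
```

View pics/scene0.png

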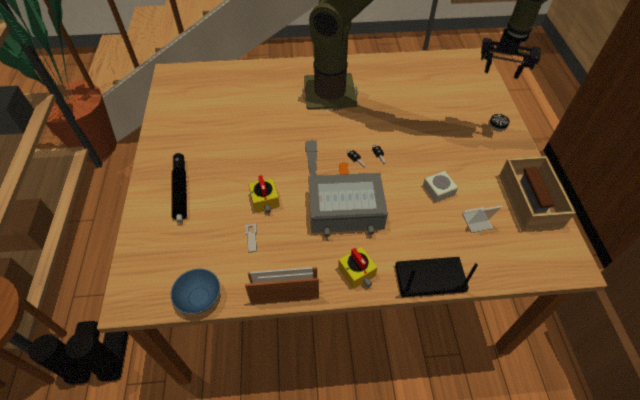

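View pics/side0.png

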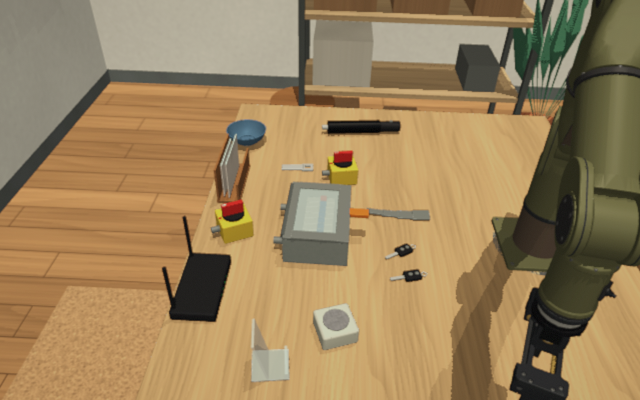

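Two things look like the isolator: scene (264,193), y≈-0.275, and scene (357,265), y≈0. The one at (264,193) is farthest to the robot's right and sits beside the fuse box, opposite the chime at (440,186), so it fits. I'll confirm it with a crop and measure the bar direction.

```bash
cat > h.py <<'E'
from rig import manip
import cv2, numpy as np
np.set_printoptions(precision=4,suppress=True)
def K(c):
    f=200/np.tan(np.radians(c['fov_y'])/2);return np.array([[f,0,c['cx']],[0,f,c['cy']],[0,0,1.]])
def ray(cam,uv,z):
    c=manip.calibration(cam);R=cv2.Rodrigues(np.array(c['rvec'],float))[0];t=np.array(c['tvec'],float)
    C=-R.T@t;d=R.T@np.linalg.inv(K(c))@np.array([*uv,1.]);return C+d*(z-C[2])/d[2]
def proj(cam,P):
    c=manip.calibration(cam);return cv2.projectPoints(np.array(P,float).reshape(-1,3),np.array(c['rvec'],float),np.array(c['tvec'],float),K(c),None)[0].reshape(-1,2)
E
python3 - <<'E'
from h import *
A=cv2.imread('pics/scene0.png');B=cv2.imread('pics/side0.png')
print(manip.calibration('scene').keys())
a=A[165:225,224:304];b=B[140:200,303:383]
cv2.imwrite('pics/c1.png',np.hstack([cv2.resize(x,None,fx=5,fy=5,interpolation=cv2.INTER_CUBIC) for x in(a,b)]))
for cam,im,(r0,r1,c0,c1) in(('scene',A,(165,225,244,290)),('side',B,(140,200,320,370))):
    h=cv2.cvtColor(im,cv2.COLOR_BGR2HSV)[r0:r1,c0:c1].astype(int)
    red=((h[...,0]<6)|(h[...,0]>174))&(h[...,1]>150)&(h[...,2]>80)
    v,u=np.nonzero(red);print(cam,len(u),u.mean()+c0,v.mean()+r0,u.min()+c0,u.max()+c0,v.min()+r0,v.max()+r0)
    yel=(abs(h[...,0]-27)<6)&(h[...,1]>180);v,u=np.nonzero(yel)
    print('yel',u.min()+c0,u.max()+c0,v.min()+r0,v.max()+r0)
for cam in('scene','side'):
  print(cam,proj(cam,[[.541,-.274,.101],[.571,-.274,.101],[.511,-.274,.101],[.541,-.244,.101],[.541,-.304,.101]]))
E
```

```text
dict_keys(['fov_y', 'cx', 'cy', 'rvec', 'tvec'])
scene 69 262.1304347826087 184.44927536231884 259 265 176 193
yel 249 277 178 210
side 183 342.72131147540983 156.46994535519127 334 351 151 162
yel 328 357 157 183
scene [[261.7924 181.3786]
 [261.8298 188.6846]
 [261.7559 174.2516]
 [271.0983 180.7737]
 [252.4627 181.9851]]
side [[343.5577 150.8152]
 [333.8864 150.3941]
 [353.2372 151.2367]
 [343.4458 156.1893]
 [343.6663 145.5989]]
```

View pics/c1.png

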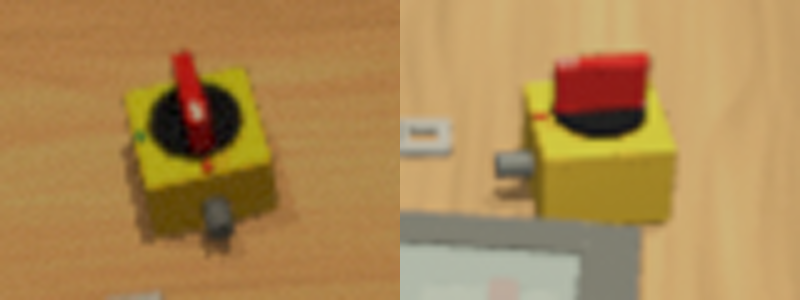

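The crop confirms it: bar along the isolator's +x, the red dot on the far side, the green dot at robot right (-y), and a yaw of a few degrees. Next I'll fit the yaw of the handle and the box to their silhouettes.

```bash
cat > fit.py <<'E'
from h import *
from scipy.optimize import minimize
def box(p,l,w,z0,z1):
    x,y,a=p;c,s=np.cos(a),np.sin(a)
    return [[x+c*i-s*j,y+s*i+c*j,z] for i in(-l/2,l/2) for j in(-w/2,w/2) for z in(z0,z1)]
def render(cam,P,S=8):
    m=np.zeros((400*S//4,640*S//4),np.uint8)  # 2x
    q=cv2.convexHull(((proj(cam,P)+.5)*2*16).astype(np.int32).reshape(-1,1,2))
    cv2.fillConvexPoly(m,q,1,shift=4);return m
def fit(masks,p0,dims):
    def cost(p):
        c=0
        for cam,m in masks.items():
            r=render(cam,box(p,*dims))>0;M=np.kron(m,np.ones((2,2)))>0
            c+=1-(r&M).sum()/(r|M).sum()
        return c
    best=min((minimize(cost,[p0[0],p0[1],a],method='Nelder-Mead',options=dict(initial_simplex=[[p0[0],p0[1],a],[p0[0]+.006,p0[1],a],[p0[0],p0[1]+.006,a],[p0[0],p0[1],a+.1]])) for a in p0[2]),key=lambda r:r.fun)
    return best.x,best.fun
def red(im,r):
    h=cv2.cvtColor(im,cv2.COLOR_BGR2HSV).astype(int)
    m=((h[...,0]<6)|(h[...,0]>174))&(h[...,1]>130)&(h[...,2]>70)
    k=np.zeros_like(m);k[r[0]:r[1],r[2]:r[3]]=1;m=(m&k).astype(np.uint8)
    n,l,st,_=cv2.connectedComponentsWithStats(m);return cv2.morphologyEx((l==1+st[1:,4].argmax()).astype(np.uint8),cv2.MORPH_CLOSE,np.ones((3,3)))
E
python3 - <<'E'
from fit import *
A=cv2.imread('pics/scene0.png');B=cv2.imread('pics/side0.png')
a=red(A,(165,225,244,290));b=red(B,(140,200,320,370))
for ms in({'scene':a,'side':b},{'scene':a},{'side':b}):
    print('bar',*fit(ms,(.541,-.274,(-.1,.1,.3)),(.06,.014,.068,.101)))
masks={c:manip.outline_of(c,'isolator') for c in('scene','side')}
mm={c:max((d['pixels'] for d in v if abs(np.nonzero(d['pixels'])[1].mean()-u)<25),key=lambda m:m.sum()).astype(np.uint8) for (c,v),u in zip(masks.items(),(264,342))}
print({c:m.sum() for c,m in mm.items()})
fb={c:manip.outline_of(c,'fuse_box')[0]['pixels'].astype(np.uint8) for c in('scene','side')}
for ms in(fb,{'scene':fb['scene']},{'side':fb['side']}): print('box',*fit(ms,(.603,-.003,(-.1,0,.1)),(.17,.24,0,.088)))
P={c:[np.round(d['point'],3).tolist() for d in manip.pinpoint(c,t)] for c in('scene','side') for t in('cover_grip',)};print(P)
for t in('shoe_horn','opener','key_a'):print(t,[np.round(d['point'],3).tolist() for d in manip.pinpoint('side',t)])
print(manip.state()['time'])
E
```

```text
bar [ 0.5419 -0.2741  0.1612] 0.5488485225593416
bar [ 0.5398 -0.2749  0.1547] 0.25235849056603776
bar [ 0.5445 -0.267   0.4633] 0.19999999999999996
{'scene': np.uint64(792), 'side': np.uint64(942)}
box [ 0.6061 -0.0056 -0.0267] 0.14765784450529218
box [ 0.6044 -0.0066 -0.0339] 0.059325341511011986
box [ 0.6068 -0.0038 -0.0191] 0.07987932843651624
{'scene': [[0.487, -0.001, 0.082]], 'side': [[0.488, -0.006, 0.08]]}
shoe_horn [[0.374, -0.1, -0.006]]
opener [[0.687, -0.318, -0.001]]
key_a [[0.368, 0.149, -0.003], [0.385, 0.061, 0.003]]
1.25
```

Handle at about (0.542, -0.274) with yaw ≈ 0.16. Box centre at about (0.605, -0.005) with yaw ≈ -0.03, so the tab is at about (0.486, -0.002). All of it fits the stated sizes. The tool's y axis is now at 67.4° and needs to be at 99.2°, so it turns +0.555. I'll move above the handle.

```bash
python3 -m creep '[0,0,0.15,10,-16,5,8.8,0,0,0.3,22,-40,5,6,0,0,0.3,22,-40,5,6,0,0,0.3,22,-40,5,6,0,0,0.3,22,-40,5,6,0,0,0.3,22,-40,5,6,0,0,0.3,22,-40,5,6,0,0,0.3,22,-40,5,6,0,0,0.3,22,-40,5,6,0,0,0.3,22,-40,5,6,0,0,0.3,22,-40,5,6,0,0,0.555,30.2,-85.1,0,6,0,0,0.555,30.2,-85.1,0,6,0,0,0.555,30.2,-85.1,0,6,0,0,0.555,30.2,-85.1,0,6,0,0,0.555,30.2,-85.1,0,6,0,0,0.555,30.2,-85.1,0,6,0,0,0.555,30.2,-85.1,0,6,0,0,0.555,30.2,-85.1,0,6,0,0,0.555,30.2,-85.1,0,6]' 30
```

```text
time: 2.92
eef_pos: [0.5262, -0.1905, 0.2481]
orientation: [-0.08, 0.997, -0.0, 0.0]
contact_force: [0.6, -0.4, -0.6]
width: 0.0599
grip_force: 0.0
```

```bash
python3 -m creep '[0,0,0,1.3,-6.5,-0.8,6,0,0,0,1.3,-6.5,-0.8,6,0,0,0,1.3,-6.5,-0.8,6,0,0,0,1.3,-6.5,-0.8,6,0,0,0,1.3,-6.5,-0.8,6]'; python3 - <<'E'
from fit import *
s=manip.state();print(s['eef_pos'],s['orientation'],s['qpos'])
im=manip.grab_frame('wrist');cv2.imwrite('pics/w1.png',im[:,:,::-1])
print([(np.round(d['point'],4).tolist(),d['conf']) for d in manip.pinpoint('wrist','handle_grip')])
# bar ends by red mask principal axis on plane z=.101
from scipy.spatial.transform import Rotation as Ro
c=manip.calibration('wrist');T=np.array(c['tool_from_camera']);R=Ro.from_quat(s['orientation']).as_matrix()
h=cv2.cvtColor(im,cv2.COLOR_RGB2HSV).astype(int);m=(((h[...,0]<6)|(h[...,0]>174))&(h[...,1]>130)&(h[...,2]>60)).astype(np.uint8)
n,l,st,_=cv2.connectedComponentsWithStats(m);k=1+st[1:,4].argmax();print(st[k])
m=cv2.morphologyEx((l==k).astype(np.uint8),cv2.MORPH_CLOSE,np.ones((9,9)))
v,u=np.nonzero(m);d=(np.linalg.inv(K(c))@np.c_[u,v,np.ones(len(u))].T);d=R@T[:3,:3]@d;C=R@T[:3,3]+s['eef_pos']
P=(C[:,None]+d*(.101-C[2])/d[2])[:2].T
(x,y),(w,hh),a=cv2.minAreaRect(P.astype(np.float32)*1000);print('minrect mm',x,y,w,hh,a,'cam',C)
E
```

```text
time: 3.33
eef_pos: [0.5392, -0.2518, 0.2402]
orientation: [-0.081, 0.997, 0.001, 0.0]
contact_force: [-0.8, -0.3, 0.3]
width: 0.0597
grip_force: 0.0
[ 0.5392 -0.2518  0.2402] [-0.0811  0.9967  0.0007  0.0001] [ 0.5833  0.6647 -0.3893  1.6508  0.3049  0.8871  1.8078]
[([0.5401, -0.2759, 0.092], 0.95)]
[288 157  19  60 863]
minrect mm 540.0423583984375 -273.6615905761719 60.96010208129883 16.722553253173828 11.528365135192871 cam [ 0.4733 -0.2627  0.3859]
```

View pics/w1.png

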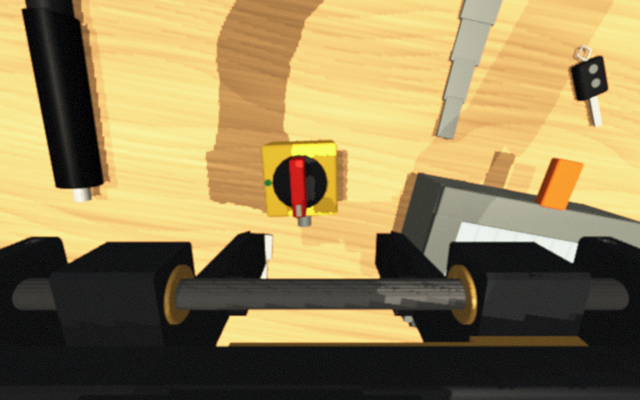

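The wrist view shows the isolator at (300,180), with the bar along the picture's vertical and the green dot at (268,183). It's between the fingers' lines and the same unit as before. Descending.

```bash
python3 -m creep '[0,0,0.02,0.1,-2,0,6,0,0,0.02,0.1,-2,-4,6,0,0,0.02,0.1,-2,-8,6,0,0,0.02,0.1,-2,-12,6,0,0,0.02,0.1,-2,-12,6,0,0,0.02,0.1,-2,-12,6]'
```

```text
time: 3.93
eef_pos: [0.5393, -0.2714, 0.1194]
orientation: [-0.092, 0.996, 0.001, -0.002]
contact_force: [-0.2, -0.0, 0.1]
width: 0.0603
grip_force: 0.0
```

```bash
python3 -m creep '[0,0,0,0.05,-0.25,-2.5,6,0,0,0,0.05,-0.25,-4.4,6,0,0,0,0.05,-0.25,-4.4,6,0,0,0,0.05,-0.25,-4.4,6,0,0,0,0.05,-0.25,-4.4,1,0,0,0,0.05,-0.25,-4.4,1,0,0,0,0.05,-0.25,-4.4,1,0,0,0,0.05,-0.25,-4.4,1,0,0,0,0.05,-0.25,-4.4,1,0,0,0,0.05,-0.25,-4.4,1,0,0,0,0.05,-0.25,-4.4,1,0,0,0,0.05,-0.25,-4.4,1]' 25
```

```text
time: 4.93
eef_pos: [0.5405, -0.2751, 0.0762]
orientation: [-0.091, 0.996, 0.0, -0.0]
contact_force: [-0.5, 1.6, 1.9]
width: 0.0136
grip_force: 25.0
```

```bash
python3 -m creep '[0,0,-0.1,0,0,0,1,0,0,-0.2,0,0,0,1,0,0,-0.3,0,0,0,1,0,0,-0.4,0,0,0,1,0,0,-0.5,0,0,0,1,0,0,-0.6,0,0,0,1,0,0,-0.7,0,0,0,1,0,0,-0.8,0,0,0,1,0,0,-0.9,0,0,0,1,0,0,-1,0,0,0,1,0,0,-1.1,0,0,0,1,0,0,-1.2,0,0,0,1,0,0,-1.3,0,0,0,1,0,0,-1.4,0,0,0,1,0,0,-1.5,0,0,0,1,0,0,-1.57,0,0,0,1,0,0,-1.59,0,0,0,1,0,0,-1.59,0,0,0,1,0,0,-1.59,0,0,0,1]' 25; python3 -c "
from h import *
s=manip.state();print(s['contact_force'],s['ft_torque'],s['qpos'],s['eef_pos'])"
```

```text
time: 6.52
eef_pos: [0.542, -0.273, 0.0762]
orientation: [0.646, 0.764, 0.002, -0.001]
contact_force: [1.6, 5.1, 2.8]
width: 0.0144
grip_force: 25.0
[1.5557 5.0922 2.844 ] [ 0.9999 -0.2644  0.2992] [ 0.3379  0.8911  0.0974  1.7471 -0.1618  0.5114  0.7075] [ 0.542  -0.273   0.0762]
```

Turned about 91° and now pressing on the stop (0.3 N m). Open, rise and look.

```bash
python3 -m creep '[0,0,0,0,0,0,5,0,0,0,0,0,0,5,0,0,0,0,0,0,5,0,0,0,0,0,0,5,0,0,0,0,0,4,5,0,0,0,0,0,8,5,0,0,0,0,0,12,5,0,0,0.1,-1,5,12,5,0,0,0.2,-3,9,12,5,0,0,0.3,-5.5,12,12,5,0,0,0.3,-5.5,12,12,5]'; python3 - <<'E'
from fit import *
s=manip.state();print(s['eef_pos'],s['width'])
A,B=[manip.grab_frame(c)[:,:,::-1].copy() for c in('scene','side')]
cv2.imwrite('pics/c2.png',np.hstack([cv2.resize(x,None,fx=5,fy=5,interpolation=cv2.INTER_CUBIC) for x in(A[165:225,224:304],B[140:200,303:383])]))
a=red(A,(165,225,244,290));b=red(B,(140,200,320,370))
for ms in({'scene':a},{'side':b}): print('bar',*fit(ms,(.541,-.274,(-1.6,-1.4,-1.2)),(.06,.014,.068,.101)))
for c in('scene','side'):print([np.round(d['point'],4).tolist() for d in manip.pinpoint(c,'cover_grip')])
E
```

```text
time: 7.43
eef_pos: [0.4808, -0.1497, 0.196]
orientation: [0.522, 0.853, 0.0, -0.004]
contact_force: [-0.9, 0.1, -1.1]
width: 0.0496
grip_force: 0.0
[ 0.4808 -0.1497  0.196 ] 0.049610990018397375
bar [ 0.5402 -0.2723 -1.4234] 0.28756476683937826
bar [ 0.5429 -0.2605 -1.4583] 0.2057026476578412
[[0.4861, -0.002, 0.0808], [0.6813, -0.3239, -0.0015]]
[[0.4871, -0.0081, 0.0834]]
```

View pics/c2.png

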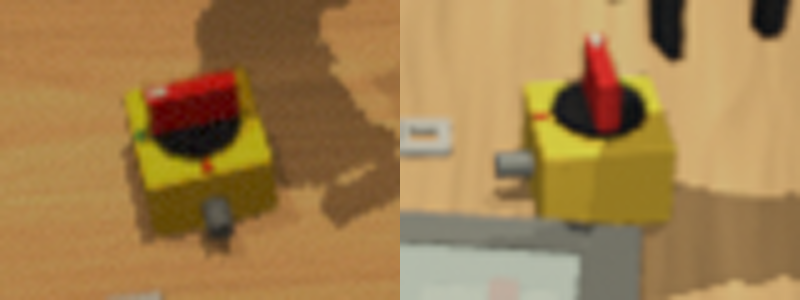

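The handle is off: the white-marked end points to the green dot in both views. On to the tab, with a +1.07 turn.

```bash
python3 -m creep '[0,0,0.12,0.1,3,0,6,0,0,0.24,0.2,6,0,6,0,0,0.36,0.3,9,0,6,0,0,0.48,0.4,12,0,6,0,0,0.6,0.5,14.6,0,6,0,0,0.72,0.5,14.6,0,6,0,0,0.84,0.5,14.6,0,6,0,0,0.96,0.5,14.6,0,6,0,0,1.07,0.5,14.6,0,6,0,0,1.07,0.5,14.6,0,6,0,0,1.07,0.5,14.6,0,6]'; python3 - <<'E'
from fit import *
from scipy.spatial.transform import Rotation as Ro
s=manip.state();print(s['eef_pos'],s['orientation'],s['qpos'])
im=manip.grab_frame('wrist');cv2.imwrite('pics/w2.png',im[:,:,::-1])
print([(np.round(d['point'],4).tolist(),d['conf']) for d in manip.pinpoint('wrist','cover_grip')])
c=manip.calibration('wrist');T=np.array(c['tool_from_camera']);R=Ro.from_quat(s['orientation']).as_matrix()
h=cv2.cvtColor(im,cv2.COLOR_RGB2HSV).astype(int);m=((abs(h[...,0]-11)<4)&(h[...,1]>200)&(h[...,2]>120)).astype(np.uint8)
n,l,st,_=cv2.connectedComponentsWithStats(m);k=1+st[1:,4].argmax();print(st[k])
v,u=np.nonzero(l==k);d=(np.linalg.inv(K(c))@np.c_[u,v,np.ones(len(u))].T);d=R@T[:3,:3]@d;C=R@T[:3,3]+s['eef_pos']
P=(C[:,None]+d*(.09-C[2])/d[2])[:2].T
print('minrect mm',cv2.minAreaRect(P.astype(np.float32)*1000),'cam',C)
E
```

```text
time: 8.55
eef_pos: [0.4919, -0.0113, 0.196]
orientation: [0.023, 1.0, -0.0, 0.001]
contact_force: [-0.6, 0.0, 0.1]
width: 0.06
grip_force: 0.0
[ 0.4919 -0.0113  0.196 ] [ 0.0226  0.9997 -0.0001  0.0005] [ 0.0633  0.5882 -0.2103  2.0053  0.2176  0.5681  1.2288]
[([0.4885, 0.0002, 0.0832], 0.67)]
[ 315  173   31   55 1371]
minrect mm ((494.4252014160156, -1.9694509506225586), (26.67498207092285, 50.74134063720703), 88.57814025878906) cam [ 0.425  -0.0082  0.3416]
```

View pics/w2.png

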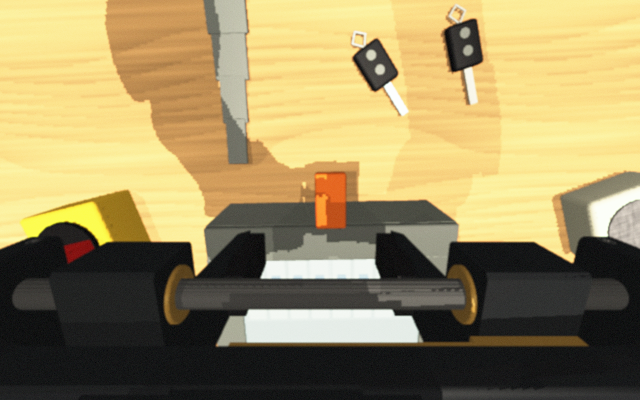

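The tab shows clearly at (330,200) between the fingers' lines. Fit: x 469–520, y ≈ -0.002, so the grip point is about (0.486, -0.001, 0.084). Descending part way and correcting.

```bash
python3 -m creep '[0,0,0.015,-0.5,0.5,-2,6,0,0,0.015,-0.5,0.5,-5,6,0,0,0.015,-0.5,0.5,-8,6,0,0,0.015,-0.5,0.5,-8,6,0,0,0.015,-0.5,0.5,-8,6,0,0,0.015,-0.5,0.5,-8,6]'
```

```text
time: 9.15
eef_pos: [0.4864, -0.0049, 0.1171]
orientation: [0.012, 1.0, -0.0, 0.001]
contact_force: [0.0, -0.8, 0.2]
width: 0.0599
grip_force: 0.0
```

```bash
python3 -m creep '[0,0,0,-0.1,0.3,-3,6,0,0,0,-0.1,0.3,-5.1,6,0,0,0,-0.1,0.3,-5.1,6,0,0,0,-0.1,0.3,-5.1,6,0,0,0,-0.1,0.3,-5.1,2,0,0,0,-0.1,0.3,-5.1,2,0,0,0,-0.1,0.3,-5.1,2,0,0,0,-0.1,0.3,-5.1,2,0,0,0,-0.1,0.3,-5.1,2,0,0,0,-0.1,0.3,-5.1,2,0,0,0,-0.1,0.3,-5.1,2]' 35; python3 -c "
from h import *
import numpy as np
s=manip.state();p=s['eef_pos'];print(p,s['contact_force'])
g=np.array([p[0],p[2]+.019]);H=np.array([.690,.084])
for H0 in (.688,.690,.692):
  r=np.hypot(H0-g[0],g[1]-.084);t0=np.arctan2(g[1]-.084,H0-g[0])
  print(H0,r,[(np.round(100*(-r*np.cos(t0+a)+r*np.cos(t0)),2),np.round(100*(r*np.sin(t0+a)-r*np.sin(t0)),2)) for a in np.linspace(0,1.047,11)[1:]])"
```

```text
time: 10.07
eef_pos: [0.485, -0.0019, 0.0654]
orientation: [0.012, 1.0, -0.0, 0.0]
contact_force: [0.5, -0.1, 1.3]
width: 0.0274
grip_force: 35.0
[ 0.485  -0.0019  0.0654] [ 0.4702 -0.114   1.2853]
0.688 0.20303387893945407 [(np.float64(0.12), np.float64(2.12)), (np.float64(0.45), np.float64(4.22)), (np.float64(1.01), np.float64(6.27)), (np.float64(1.77), np.float64(8.25)), (np.float64(2.74), np.float64(10.14)), (np.float64(3.9), np.float64(11.92)), (np.float64(5.24), np.float64(13.57)), (np.float64(6.74), np.float64(15.07)), (np.float64(8.4), np.float64(16.41)), (np.float64(10.18), np.float64(17.56))]
0.69 0.20503387512594232 [(np.float64(0.12), np.float64(2.14)), (np.float64(0.46), np.float64(4.26)), (np.float64(1.02), np.float64(6.33)), (np.float64(1.79), np.float64(8.33)), (np.float64(2.77), np.float64(10.24)), (np.float64(3.94), np.float64(12.04)), (np.float64(5.29), np.float64(13.71)), (np.float64(6.81), np.float64(15.22)), (np.float64(8.48), np.float64(16.57)), (np.float64(10.28), np.float64(17.73))]
0.692 0.20703387138610946 [(np.float64(0.12), np.float64(2.16)), (np.float64(0.46), np.float64(4.3)), (np.float64(1.03), np.float64(6.39)), (np.float64(1.81), np.float64(8.42)), (np.float64(2.79), np.float64(10.34)), (np.float64(3.98), np.float64(12.16)), (np.float64(5.34), np.float64(13.84)), (np.float64(6.88), np.float64(15.37)), (np.float64(8.56), np.float64(16.73)), (np.float64(10.38), np.float64(17.91))]
```

Gripped: width 27.4 mm, 35 N. Lifting the first half along the arc.

```bash
python3 -m creep '[0,0,0,0.03,0,1.07,2,0,0,0,0.12,0,2.14,2,0,0,0,0.26,0,3.2,2,0,0,0,0.46,-0.01,4.26,2,0,0,0,0.7,-0.02,5.3,2,0,0,0,1.02,-0.03,6.33,2,0,0,0,1.38,-0.04,7.33,2,0,0,0,1.79,-0.05,8.33,2,0,0,0,2.25,-0.06,9.3,2,0,0,0,2.77,-0.07,10.24,2,0,0,0,2.77,-0.07,10.24,2,0,0,0,2.77,-0.07,10.24,2]' 35; python3 - <<'E'
from h import *
print(manip.state()['ft_torque'])
for c in('scene','side'):
    manip.grab_frame(c);print([(np.round(d['point'],4).tolist(),round(d['conf'],2)) for d in manip.pinpoint(c,'cover_grip')])
E
```

```text
time: 11.07
eef_pos: [0.5105, -0.0026, 0.1669]
orientation: [0.012, 1.0, -0.0, -0.002]
contact_force: [-3.4, 0.8, -2.6]
width: 0.0275
grip_force: 35.0
[ 0.1388  0.7722 -0.0166]
[([0.5076, -0.0018, 0.1832], 0.87)]
[([0.511, -0.0033, 0.182], 0.94)]
```

```bash
python3 -m creep '[0,0,0,0.57,-0.02,0.92,2,0,0,0,1.17,-0.03,1.8,2,0,0,0,1.83,-0.05,2.65,2,0,0,0,2.52,-0.07,3.47,2,0,0,0,3.27,-0.09,4.24,2,0,0,0,4.04,-0.11,4.98,2,0,0,0,4.86,-0.13,5.67,2,0,0,0,5.71,-0.15,6.33,2,0,0,0,6.6,-0.18,6.93,2,0,0,0,7.51,-0.2,7.49,2,0,0,0,7.51,-0.2,7.49,2,0,0,0,7.51,-0.2,7.49,2,0,0,0,7.51,-0.2,7.49,2,0,0,0,7.51,-0.2,7.49,2]' 35; python3 - <<'E'
from h import *
s=manip.state();print(s['eef_pos'],s['contact_force'],s['ft_torque'])
p=s['eef_pos']
for H in(.688,.69,.692):print(np.degrees(np.arctan2(p[2]+.019-.084,H-p[0])),np.hypot(p[2]+.019-.084,H-p[0]))
I=[]
for c in('scene','side'):
    im=manip.grab_frame(c);I.append(im[:,:,::-1]);q=manip.pinpoint(c,'cover_grip')
    for d in q[:1]:
        g=d['point'];print(c,np.round(g,4),d['conf'],np.degrees(np.arctan2(g[2]-.084,.69-g[0])))
cv2.imwrite('pics/c3.png',np.hstack([cv2.resize(I[0][120:260,250:400],None,fx=2.6,fy=2.6),cv2.resize(I[1][100:240,230:380],None,fx=2.6,fy=2.6)]))
E
```

```text
time: 12.43
eef_pos: [0.586, -0.0046, 0.2424]
orientation: [0.012, 1.0, -0.0, -0.001]
contact_force: [-5.6, -0.8, 2.4]
width: 0.0275
grip_force: 35.0
[ 0.586  -0.0046  0.2424] [-5.5656 -0.7955  2.4083] [ 0.043   1.372  -0.0249]
60.10736640462226 0.20460317638810752
59.62417539088937 0.2056072403106498
59.14571432319497 0.20662578432572146
scene [ 0.5886 -0.0036  0.2581] 0.79 59.78245599986985
side [ 0.5864 -0.0069  0.2586] 0.71 59.31696053343655
```

View pics/c3.png

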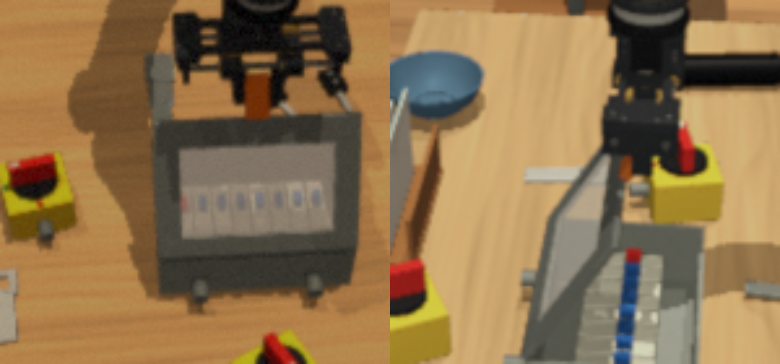

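The cover is open at about 60° with the tab between the fingers and the breakers clear. The isolator is still off and the loose things haven't moved. I'll check that it holds steady, then hand in.

```bash
python3 -m creep '[0,0,0,0,0,0,2,0,0,0,0,0,0,2,0,0,0,0,0,0,2,0,0,0,0,0,0,2,0,0,0,0,0,0,2,0,0,0,0,0,0,2,0,0,0,0,0,0,2,0,0,0,0,0,0,2,0,0,0,0,0,0,2,0,0,0,0,0,0,2]' 35; python3 - <<'E'
from h import *
for c in('scene','side'):
    manip.grab_frame(c);g=manip.pinpoint(c,'cover_grip')[0]['point'];print(np.degrees(np.arctan2(g[2]-.084,.69-g[0])))
print(manip.state()['joint_velocities'])
E
```

```text
time: 13.47
eef_pos: [0.5861, -0.0046, 0.2424]
orientation: [0.012, 1.0, -0.0, -0.001]
contact_force: [-5.6, 0.7, 2.6]
width: 0.0273
grip_force: 35.0
60.219750942418415
58.45918318684749
[ 0.0012 -0.0004  0.0018 -0.0011 -0.0006 -0.0003  0.0003]
```

```bash
python3 -c "
from rig import manip
print(manip.sign_off())"
```

```text
the job is handed in; nothing more can be done
None
```

The isolator handle was turned to its off stop with the cover still down, then the fuse box cover was lifted by its tab; the fingers are holding it steady at about 60°, and I handed the job in at about 13.6 s.

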